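Pin the combination padlock in its block, dial it open, hold the shackle out

ROBOT

A 6-joint arm with a two-finger parallel gripper is mounted at the origin on the work surface; the furniture and walls round the work are solid. World frame = base frame: x ahead of the robot, y to its left, z up, the work surface at z = 0. Lengths are in m, angles in rad, forces in N, time in s.
With the tool pointing down it reaches from about 0.375 to 0.9 m from the base axis. Payload 3.1 kg.
Tool frame: the origin (TCP) lies at the centre of the arm's flange, where the gripper is bolted on; the fingertips stand 182 mm ahead of it and the grasp point (between the pads) lies 164 mm ahead of it; z points along the fingers, y is the line along which they close (so a half turn about z gives the same grasp; the last joint's range is limited). The gripper opens to 87 mm and grips with 3 to 60 N. Pads are 19 mm wide; open, the fingers measure 117 mm over their backs; the gripper's body (75 mm by 190 mm) begins 51 mm behind the grasp point.
Start: joints at [-1.357, 0.527, 1.433, -0, 1.181, -0.178], TCP at [0.239, -0.577, 0.405] pointing down, gripper open.
Joint ranges: [-3.08, 3.08], [-0.75, 2.2], [0.22, 2.44], [-1.43, 4.57], [0, 2.65], [-2.85, 2.85]. Speed limits (rad/s): [2.79, 2.79, 3.14, 3.14, 3.14, 3.14].

INTERFACE

Orientations are given as a unit quaternion [x, y, z, w].
In Python, from rig import * gives the robot as it stands.
- The arm moves only by the tool move_arm, never from a script. Its argument "commands" is a list that holds one entry, the list of rows, each a list of 6 numbers: the shift along the tool's x, y, z in units of 40 mm (1.0 is 40 mm), then the turn, a rotation vector about the tool's x, y, z in rad. A call has 1 to 12 rows; each row is the pose to reach, as a shift and turn from the pose commanded when the call began, along the tool's axes at that moment; what a row does not reach only later rows make up. A row lasts 1/8 s, in which the tool goes at most 62.5 mm and 10.7 degrees, less where a joint would pass 70% of its speed; a pose out of reach is approached as far as the arm can. A call with a gripper value outside its range is refused whole. "claw" is the closure, from -1 (fully open) to 1 (shut), so that 0 is half open, set as the call begins (left out, the last holds). The fingers move at their own pace and stop on an object; "squeeze" is the grip in N (left out, the last holds). Time passes only in rows, so rows that repeat a pose let the fingers close. It gives the time, the measured TCP pose, the force, the opening and the grip force at its end, in the units of the state.
- get_obs(): the state, without advancing time (a new reading comes with each control period).
- camera(name): name is "scene" or "top" or "wrist"; returns a dict with "pixels" (480x640x3 uint8, blue, green, red), "range_z" (480x640 float32, m along the optical axis (not along the pixel's ray), 0 where there is no reading), "camera_matrix" (3x3 intrinsics, pixels), "extrinsics" (4x4, takes a point from world to camera coordinates). Camera axes: x right, y up, looking along -z (the intrinsics and any distortion apply to the point x, -y, -z); pixel columns grow to the right and rows downward; lengths in m; the calibration is good to about 2 mm. A picture is of the moment at which its call begins.
- hand_in(): hands the job in; it is judged then, once.
The state is a dict: "time": time; "q": joint angles; "joint_velocities": joint speeds; "joint_torque": joint torques, N m; "position": TCP position; "tool_rot": TCP orientation; "ft_force": force on the tool from outside, world axes, zero at the start; "moment": the same for the moment, N m; "grip_width": finger opening in m; "grip_force": force on a finger pad.
Only numpy, scipy, OpenCV 4.12 (cv2) and the standard library are available. Lean on these libraries where they do the work, as an engineer would, in place of code of your own. Each camera call takes 0.05 s, during which the arm holds its last target. There are 200 camera calls.

TASK

The combination padlock lying in the steel holding block is due for oiling: first take the retaining pin out of the wooden block and put it fully home, down through the fork of the holding block and the lug of the lock, so that the lock cannot be pulled out of the block, and let go of it. Then turn the lock's dial, feeling for the clicks, until its pointer stands three clicks (a quarter turn) clockwise, seen from above, from the index bar at the shackle end, and leave it in that click. Last pull the shackle straight out of the lock as far as it goes and finish holding it there in the fingers: its spring draws it shut as soon as it is let go; disturb nothing else on the table.

Things in the scene. Friction and masses are not known exactly. Their poses are not given: they have to be found in the camera images.
- stand: dark steel holding block, fixed to the table: base plate 136 x 112 x 10 mm, a bed whose top is 20 mm up, a 34 mm high cheek (top 44 mm up) on either side, and a fork at the back. Origin on the table under the middle of the bed; +x points from the shackle end to the fork, z up.
- fork_hole (a point): mouth of the fork's vertical hole, on the top face of the upper tine, 50 mm above the table and 60 mm along the holding block's +x from its origin. The hole is 10.5 mm wide and goes through upper tine (8 mm), the lock's lug (8 mm thick, hole 13 mm) and the lower tine, 40 mm deep in all.
- lock: combination padlock with a body of riveted bright steel plates, loose, 68 x 72 x 34 mm without shackle and lug, about 0.5 kg, lying with its dial up on the bed between the cheeks; only forwards (its -x) can it slide out. Origin at the middle of its underside; shackle towards its -x, lug towards its +x; top face 34 mm above the origin.
- dial_axis (a point): on the dial's axis, 48 mm above the lock's underside (68 mm above the table), at half height of the fluted round grip knob, which is 28 mm wide and stands 38 to 57 mm above the lock's underside, on a flat dial disc 44 mm wide.
- dial (a joint): angle of the dial, rad: 0 when its white pointer points to the raised index bar on the lock's face at the shackle end (the lock's -x); grows clockwise seen from above. It clicks into rest every 0.524 rad (12 clicks a turn, about 0.1 N m to pass a click) and turns either way. The shackle is free only at the third click clockwise, 1.571; elsewhere it is blocked after about 1 mm.
- shackle: the lock's steel U-shackle: round bar 9 mm thick, 50 mm between the leg centres, sliding along the lock's -x. The end of its free leg (on the lock's +y side) sits 13 mm inside the body while shut. Its origin and axes are the lock's while it is shut.
- shackle_bow (a point): middle of the straight cross bar of the shackle (bar along the lock's y, 9 mm thick, straight for 22 mm), 37 mm above the table, 86 mm in front (-x) of the lock's middle when shut; clear gap of 47 mm between the bar and the lock's front face, 41 mm between the legs.
- shackle_travel (a joint): how far the shackle is pulled out, m: 0 shut, 0.018 at its stop. A spring draws it shut with 4.5 N when shut, 7.2 N at the stop; an unpinned lock slides along instead of opening, a pinned one gives 2 to 3 mm before the pin holds it.
- pin: steel retaining pin standing in the wooden block: shank 8 mm thick with tapered tip, 37 mm long below a collar 18 mm wide and 4 mm thick; ribbed round grip 15 mm wide from 4 to 25 mm above the origin. Origin at the middle of the collar's underside, z up along the pin.
- pin_block: wooden block 50 x 70 x 45 mm (x, y, z), fixed, with one vertical hole 10.5 mm wide and 40 mm deep in the middle of its top, in which the pin stands. Origin under its middle.
- oil_bottle: oil bottle, 44 mm wide and 150 mm tall, loose bystander, origin under its middle; not to be disturbed.
- brush: flat brush 30 x 179 x 13 mm lying on the table, loose bystander, origin under its middle, bristles towards its -y; not to be disturbed.
- tape: roll of black tape, 68 mm wide and 19 mm high, loose bystander, origin under its middle; not to be disturbed.
Mind the look-alikes: they are no part of the job. What is shaped like the stand but green is not meant.

How it is judged:
On the way, in this order (a step that is already met when the one before it is completed fails the run):
1. the pin is fully home through fork and lug and has been let go, the lock still shut (distance between pin and fork_hole below 0.004 m and angle between pin's own z axis and vertical below 0.12 rad and contact force between the fingers and pin below 0.1 N and value of joint shackle_travel below 0.003 m), for 0.2 s.
2. the dial rests in the third click clockwise, let go, the shackle still shut (value of joint dial between 1.45 and 1.69 rad and contact force between the fingers and lock below 0.1 N and value of joint shackle_travel below 0.003 m), for 0.2 s.
At the end, for the whole second after the job is handed in: The fingers hold the shackle (over 2 N) at least 14.5 of its 18 mm out, the dial still within 0.17 rad of the third click, the pin's collar within 4 mm of the fork's mouth and upright within 7 degrees, the lock at rest and not shifted in its bed by more than about 15 mm (value of joint shackle_travel above 0.0145 m and contact force between the fingers and shackle above 2 N and value of joint dial between 1.4 and 1.74 rad and distance between pin and fork_hole below 0.004 m and angle between pin's own z axis and vertical below 0.12 rad and distance between lock and stand below 0.026 m and linear speed of lock below 0.02 m/s); the arm keeps its last pose, push and grip.
It fails at once if the lock is pulled out of its bed (shifted by more than about 20 mm) (distance between lock and stand above 0.03 m).
It fails at once if a bystander is disturbed (distance of any of oil_bottle, brush, tape from where it was at the start of the episode above 0.03 m).
It also fails if it takes over 72 s, if anything falls off the work surface, if the arm or the gripper's body presses on something with over 40 N, if the wrist force passes 120 N, or if a joint passes its speed limit or range.

## Working session

There is one attempt and no reset: what is moved stays moved. The work goes in short steps, Python scripts to look and compute and a tool call to move; the robot and the scene stay as the last step left them, time stands still between calls to the robot, and variables do not carry over. Pictures are saved under pics/ and viewed, at most 10 in all, crops included, and the job is handed in when it is done.

Besides the shell and the picture viewer there is one more tool, called after "Request:" by a JSON object that holds its "op" and its "data", one argument or row to a line. move_arm: Moves the arm, as the interface text tells. Its arguments: {"type":"object","properties":{"commands":{"type":"array","items":{"type":"array","items":{"type":"array","items":{"type":"number"}}}},"claw":{"type":"number"},"squeeze":{"type":"number"}},"required":["commands"]}

```bash
mkdir -p pics
cat > h.py <<'E'
from rig import *
import numpy as np, cv2
from scipy.spatial.transform import Rotation as R
def cloud(c):
    K=c["camera_matrix"];E=c["extrinsics"];d=c["range_z"]
    v,u=np.mgrid[:480,:640]
    p=np.stack([(u-K[0,2])/K[0,0]*d,-(v-K[1,2])/K[1,1]*d,-d],-1)
    return (p-E[:3,3])@E[:3,:3]
def shift(o,goal):  # world goal TCP -> tool units
    r=R.from_quat(o["tool_rot"]); return r.inv().apply(np.array(goal)-o["position"])/0.04
E
python3 - <<'E'
from h import *
o=get_obs();print(o)
for n in("top","scene"):
    c=camera(n);cv2.imwrite(f"pics/{n}0.png",c["pixels"]);np.savez(f"{n}0.npz",**c)
    print(n,c["camera_matrix"],c["extrinsics"])
E
```

```text
{'time': 0.0, 'q': array([-1.35651261e+00,  5.28450643e-01,  1.43394077e+00, -2.63840749e-05,
        1.18136798e+00, -1.78495074e-01]), 'joint_velocities': array([-1.21906752e-03, -7.38249863e-05, -2.02649471e-04,  1.95577480e-04,
        1.06026881e-03, -1.14976731e-03]), 'joint_torque': array([-6.63575083e-04, -4.40047753e+01, -1.76594585e+01,  6.33482030e-02,
        5.81541855e-02, -1.56909950e-04]), 'position': array([ 0.23917311, -0.57703914,  0.4037685 ]), 'tool_rot': array([ 9.80775949e-01,  1.95134221e-01, -3.15820528e-05, -1.08297840e-03]), 'ft_force': array([-0.24002404, -0.59358973, -0.15498894]), 'moment': array([-0.07392224, -0.02755788, -0.02159255]), 'grip_force': 0.0, 'grip_width': 0.08684708875694938}
top [[499.86711948   0.         318.08962479]
 [  0.         499.86711948 247.34028831]
 [  0.           0.           1.        ]] [[ 5.67056459e-03 -9.99983781e-01  5.32046673e-04 -3.62769929e-02]
 [ 9.97690757e-01  5.69357175e-03  6.76811325e-02 -5.27520817e-01]
 [-6.76830640e-02  1.47027815e-04  9.97706861e-01 -1.30569635e+00]
 [ 0.00000000e+00  0.00000000e+00  0.00000000e+00  1.00000000e+00]]
scene [[443.66780011   0.         326.43241932]
 [  0.         443.66780011 242.50191686]
 [  0.           0.           1.        ]] [[-0.89093383 -0.45407518 -0.00725585  0.45143417]
 [ 0.29184833 -0.58472609  0.75691476 -0.20637177]
 [-0.34793889  0.67224336  0.65347333 -0.93424864]
 [ 0.          0.          0.          1.        ]]
```

View pics/top0.png

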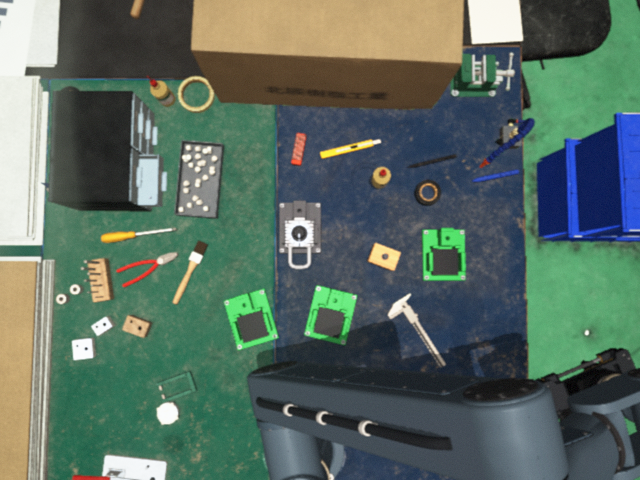

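View pics/scene0.png

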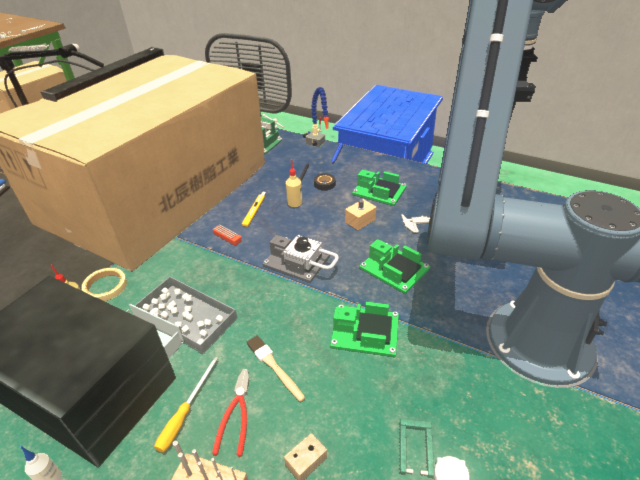

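The top view shows the dark holding block with the lock at (299,232). Its look-alikes are green, at (250,320), (330,315) and (444,254). The wooden block with the pin is at (384,256). Other wooden things are a two-hole block at (136,325) and a rack at (98,280). I choose (299,232) and (384,256).

Run:
```python
from h import *
c=dict(np.load("top0.npz"));P=cloud(c)
im=c["pixels"]
a=cv2.resize(im[195:275,270:410],None,fx=5.6,fy=5.6,interpolation=cv2.INTER_CUBIC)
cv2.imwrite("pics/crop1.png",a)
def st(n,u0,u1,v0,v1,z0,z1):
    p=P[v0:v1,u0:u1].reshape(-1,3);m=(p[:,2]>z0)&(p[:,2]<z1);q=p[m]
    if len(q)<3: print(n,len(q));return
    r=cv2.minAreaRect(q[:,:2].astype(np.float32))
    print(n,len(q),q.mean(0).round(4),"rect",np.round(r[0],4),np.round(r[1],4),round(r[2],2))
st("table",330,370,200,230,-.05,.05)
st("pinblk",360,410,235,280,.038,.05)
st("pin",360,410,235,280,.053,.09)
st("knob",275,325,195,275,.071,.09)
st("disc",275,325,195,275,.056,.062)
st("face",275,325,195,275,.05,.058)
st("base",270,330,195,275,.006,.014)
st("cheeks",270,330,195,275,.040,.047)
st("tine",270,330,195,225,.046,.0535)
st("shackle",275,325,248,275,.03,.045)
```

```text
table 1198 [ 0.6183 -0.1175 -0.0009] rect [ 0.6186 -0.1177] [0.0804 0.1059] 0.22
pinblk 485 [ 0.5032 -0.2058  0.044 ] rect [ 0.5032 -0.2059] [0.0705 0.0502] 69.81
pin 28 [ 0.5027 -0.2051  0.067 ] rect [ 0.5031 -0.2052] [0.0127 0.0117] 51.37
knob 99 [0.5613 0.0152 0.0757] rect [0.5614 0.0154] [0.0254 0.0282] 89.58
disc 161 [0.5592 0.0135 0.0576] rect [0.565  0.0146] [0.0679 0.0761] 87.03
face 597 [0.5688 0.0145 0.0538] rect [0.5871 0.0114] [0.1176 0.0776] 0.56
base 742 [0.5851 0.0136 0.0095] rect [0.5661 0.0213] [0.1327 0.2081] 87.14
cheeks 295 [0.5528 0.0144 0.0434] rect [0.5593 0.0153] [0.1745 0.0913] 0.42
tine 236 [0.6158 0.0148 0.0501] rect [0.616  0.0153] [0.061  0.0698] 0.32
shackle 166 [0.4925 0.0152 0.0398] rect [0.4982 0.015 ] [0.0522 0.0549] 0.34
```

View pics/crop1.png

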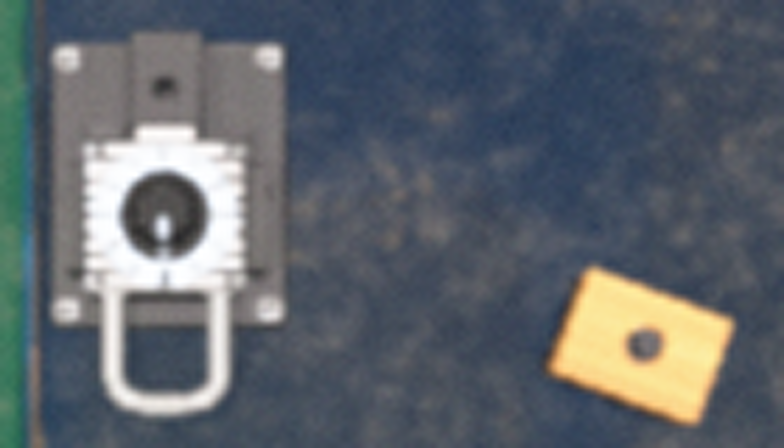

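The crop shows the dark stand with the lock, the fork hole at crop (165,85), and the dial pointer at the index (163,228). The pin is in the wooden block at (645,345). The heights agree with the given sizes: block 44 mm, knob 76 mm, tine 50 mm. I move above the pin with the tool turned square to the world.

Request:
{"op": "move_arm", "data": {
  "commands": [
    [[1.2,-0.75,0.2,0,0,0.1],[2.4,-1.5,0.4,0,0,0.2],[3.6,-2.25,0.7,0,0,0.3],[4.8,-3.0,0.9,0,0,0.393],[6.0,-3.8,1.1,0,0,0.393],[7.2,-4.5,1.3,0,0,0.393],[8.4,-5.3,1.5,0,0,0.393],[9.3,-5.8,1.7,0,0,0.393],[9.66,-6.07,1.8,0,0,0.393],[9.66,-6.07,1.8,0,0,0.393],[9.66,-6.07,1.8,0,0,0.393]]
  ]
}}

```text
time: 1.48
position: [0.5028, -0.2062, 0.3329]
tool_rot: [1.0, -0.001, -0.0, 0.0]
ft_force: [0.0, 0.1, 0.2]
grip_width: 0.0871
grip_force: 0.0
```

Run:
```python
from h import *
o=get_obs();print(o["time"],o["position"],o["tool_rot"],o["q"])
c=camera("wrist");cv2.imwrite("pics/w1.png",c["pixels"]);np.savez("w1.npz",**c);P=cloud(c)
C=-c["extrinsics"][:3,:3].T@c["extrinsics"][:3,3];print("cam",C)
def st(n,z0,z1,box):
    m=(P[...,2]>z0)&(P[...,2]<z1)&(P[...,0]>box[0])&(P[...,0]<box[1])&(P[...,1]>box[2])&(P[...,1]<box[3])&(c["range_z"]>0);q=P[m]
    if len(q)<5:print(n,len(q));return
    r=cv2.minEnclosingCircle(q[:,:2].astype(np.float32));b=cv2.minAreaRect(q[:,:2].astype(np.float32))
    print(n,len(q),q.mean(0).round(4),np.round(r[0],4),round(r[1],4),np.round(b[0],4),np.round(b[1],4),round(b[2],1))
b=(.45,.56,-.26,-.15)
st("pintop",.066,.08,b);st("blk",.04,.0465,b);st("grip",.05,.08,b)
```

```text
1.475 [ 0.50282985 -0.20623004  0.33286885] [ 9.99999761e-01 -6.22385837e-04 -5.85157607e-05  2.96524019e-04] [-5.94774294e-01  5.17457344e-01  1.70831257e+00 -7.02375943e-04
  9.15587840e-01  9.77694714e-01]
cam [ 0.58748772 -0.20657034  0.31277481]
pintop 359 [ 0.5065 -0.2063  0.0692] [ 0.5058 -0.2064] 0.0077 [ 0.5058 -0.2064] [0.0149 0.0137] 50.0
blk 5848 [ 0.5071 -0.2062  0.0447] [ 0.5055 -0.2063] 0.0429 [ 0.5055 -0.2064] [0.0701 0.0505] 69.3
grip 500 [ 0.5078 -0.2063  0.0662] [ 0.5062 -0.2067] 0.0082 [ 0.506  -0.2065] [0.015  0.0141] 49.6
```

View pics/w1.png

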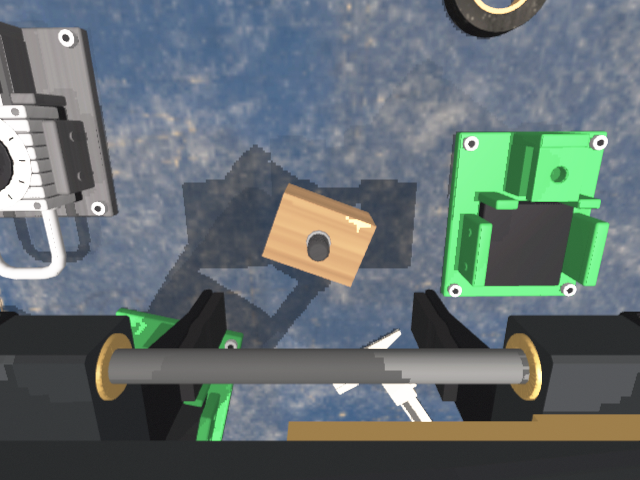

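The wrist view shows the pin in its block at (318,243), with nothing near the fingers. I measure the fork hole from the same relative pose so that camera bias cancels.

Request:
{"op": "move_arm", "data": {
  "commands": [
    [[0.6,-1.1,-0.1,0,0,0],[1.2,-2.2,-0.12,0,0,0],[1.8,-3.3,-0.12,0,0,0],[2.4,-4.4,-0.12,0,0,0],[3.0,-5.5,-0.12,0,0,0],[3.0,-5.5,-0.12,0,0,0],[3.0,-5.5,-0.12,0,0,0],[3.0,-5.5,-0.12,0,0,0]]
  ]
}}

```text
time: 2.52
position: [0.6228, 0.013, 0.3375]
tool_rot: [1.0, -0.001, -0.0, 0.0]
ft_force: [0.3, -0.5, 0.0]
grip_width: 0.0869
grip_force: 0.0
```

```bash
cat >> h.py <<'E'
def stats(P,d,n,z0,z1,box):
    m=(P[...,2]>z0)&(P[...,2]<z1)&(P[...,0]>box[0])&(P[...,0]<box[1])&(P[...,1]>box[2])&(P[...,1]<box[3])&(d>0);q=P[m]
    if len(q)<5:print(n,len(q));return
    r=cv2.minEnclosingCircle(q[:,:2].astype(np.float32));b=cv2.minAreaRect(q[:,:2].astype(np.float32))
    print(n,len(q),q.mean(0).round(4),"circ",np.round(r[0],4),round(r[1],4),"rect",np.round(b[0],4),np.round(b[1],4),round(b[2],1))
def pix2world(c,u,v,z):
    K=c["camera_matrix"];E=c["extrinsics"];C=-E[:3,:3].T@E[:3,3]
    r=E[:3,:3].T@np.array([(u-K[0,2])/K[0,0],-(v-K[1,2])/K[1,1],-1]);return C+r*(z-C[2])/r[2]
def world2pix(c,p):
    q=c["extrinsics"][:3,:3]@np.array(p)+c["extrinsics"][:3,3];K=c["camera_matrix"]
    return K[0,0]*q[0]/-q[2]+K[0,2],K[1,1]*-q[1]/-q[2]+K[1,2]
E
python3 - <<'E'
from h import *
o=get_obs();print(o["time"],o["position"],o["tool_rot"])
c=camera("wrist");cv2.imwrite("pics/w2.png",c["pixels"]);np.savez("w2.npz",**c);P=cloud(c);d=c["range_z"]
stats(P,d,"tine",.048,.053,(.59,.67,-.03,.06))
stats(P,d,"inhole",-.01,.046,(.615,.635,.003,.028))
stats(P,d,"knob",.070,.082,(.53,.60,-.02,.05))
stats(P,d,"face",.050,.0555,(.52,.605,-.03,.06))
stats(P,d,"base",.006,.013,(.48,.68,-.06,.1))
print(world2pix(c,(.625,.0145,.05)))
E
```

```text
2.525 [0.62280575 0.01296496 0.33753943] [ 9.99999004e-01 -1.34991848e-03 -3.92320415e-04  1.23056227e-04]
tine 2838 [0.625  0.0155 0.05  ] circ [0.6124 0.0156] 0.041 rect [0.6205 0.0152] [0.0716 0.0609] 89.8
inhole 136 [0.6192 0.0157 0.0317] circ [0.6209 0.0157] 0.0052 rect [0.6196 0.0159] [0.0101 0.0049] 84.6
knob 1202 [0.5669 0.0148 0.076 ] circ [0.5646 0.015 ] 0.0152 rect [0.5663 0.0151] [0.0264 0.0295] 2.0
face 4176 [0.5751 0.0146 0.0539] circ [0.5676 0.0148] 0.0464 rect [0.5683 0.0149] [0.0611 0.0722] 0.1
base 6269 [0.6176 0.0145 0.0097] circ [0.5836 0.0153] 0.0868 rect [0.5835 0.0151] [0.1359 0.1124] 0.5
(np.float64(316.0907903032022), np.float64(241.34300295931368))
```

View pics/w2.png

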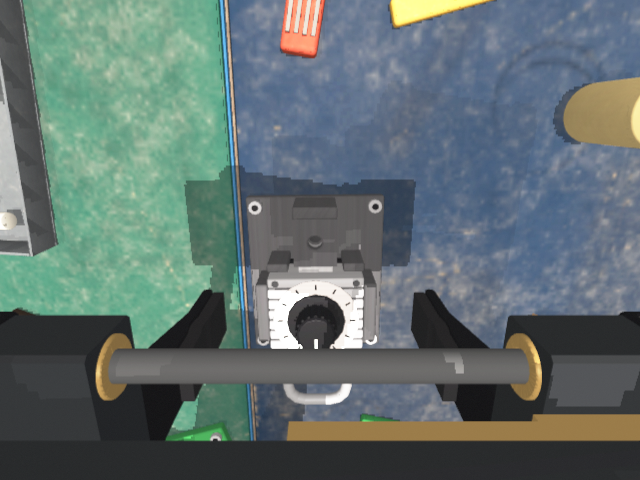

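Run:
```python
from h import *
c=dict(np.load("w2.npz"));P=cloud(c)
pts=[]
for v in range(228,254):
    for u in range(302,330):
        if P[v,u,2]<.0475: pts.append(pix2world(c,u,v,.05)[:2])
pts=np.array(pts,np.float32);print(len(pts),pts.min(0),pts.max(0),pts.mean(0),cv2.minEnclosingCircle(pts))
g=cv2.cvtColor(c["pixels"],cv2.COLOR_BGR2GRAY);print(g[232:252,304:328])
c=dict(np.load("w1.npz"));P=cloud(c)
m=(P[...,2]>.0665)&(abs(P[...,0]-.505)<.02)&(abs(P[...,1]+.206)<.02)&(c["range_z"]>0)
v,u=np.nonzero(m);q=np.array([pix2world(c,a,b,.070)[:2] for a,b in zip(u,v)]);print(q.min(0),q.max(0),(q.min(0)+q.max(0))/2,q.mean(0))
```

```text
144 [0.6191692  0.01094872] [0.629033   0.02036475] [0.62455076 0.01549227] ((0.624502956867218, 0.01564561389386654), 0.005036667454987764)
[[ 94  95  93  93  92  92  92  93  95  97  96  95  93  91  92  92  92  93
   93  93  94  94  94  94]
 [ 95  95  93  93  92  92  92  94  95  97  96  96  94  91  91  92  92  92
   92  93  94  93  94  94]
 [ 95  95  93  92  92  92  93  94  96  97  96  95  94  92  92  92  92  91
   93  92  93  94  94  94]
 [ 94  95  94  92  92  92  92  89  89  88  86  85  83  85  90  90  93  93
   92  92  94  93  93  93]
 [ 94  94  93  92  92  91  83  78  77  71  70  72  72  75  82  84  91  92
   93  93  94  94  95  94]
 [ 94  95  93  91  89  82  73  68  67  68  66  68  69  69  72  75  84  89
   92  92  94  94  94  93]
 [ 93  95  94  90  83  73  65  64  65  66  68  67  68  68  69  69  75  83
   90  92  94  94  93  95]
 [ 94  95  93  88  79  77  63  64  64  65  67  67  67  68  67  68  73  85
   89 100 100 101 100 100]
 [ 94  95  91  83  80  81  72  65  64  66  66  67  67  67  68  73  81  87
   92 101 106 104 105 105]
 [ 94  94  89  83  89  85  83  77  70  68  67  67 
[... 465 characters left out ...]
 92  85  78  69  68  79  98 113 119 121 120 110  85  74  69  80
   87  92  92  93  93  94]
 [ 94  95  94  90  84  78  69  68  69  79  86  88  86  76  69  70  80  87
   89  93  92  93  94  94]
 [ 94  95  94  92  89  84  80  74  72  69  68  69  69  70  76  81  86  89
   91  92  93  94  94  95]
 [ 94  95  93  92  91  86  87  84  83  80  77  77  76  81  87  89  89  92
   93  92  93  94  94  94]
 [ 93  94  93  92  92  91  90  91  91  90  89  88  86  89  90  92  92  92
   92  93  92  93  94  94]
 [ 93  94  94  93  93  92  93  93  94  95  95  95  93  91  91  92  93  92
   92  92  92  93  94  95]]
[ 0.49977731 -0.21345774] [ 0.51371556 -0.19890345] [ 0.50674644 -0.2061806 ] [ 0.5066136  -0.20626154]
```

Request:
{"op": "move_arm", "data": {
  "commands": [
    [[-0.6,1.1,0.1,0,0,0],[-1.2,2.2,0.1,0,0,0],[-1.8,3.3,0.1,0,0,0],[-2.4,4.4,0.1,0,0,0],[-2.92,5.48,0.1,0,0,0],[-2.92,5.48,0.1,0,0,0],[-2.92,5.48,0.9,0,0,0],[-2.92,5.48,1.7,0,0,0],[-2.92,5.48,2.3,0,0,0],[-2.92,5.48,2.61,0,0,0],[-2.92,5.48,2.61,0,0,0],[-2.92,5.48,2.61,0,0,0]]
  ]
}}

```text
time: 4.08
position: [0.5069, -0.2045, 0.234]
tool_rot: [1.0, -0.0, 0.001, 0.0]
ft_force: [-0.2, 0.8, 0.7]
grip_width: 0.0874
grip_force: 0.0
```

Request:
{"op": "move_arm", "data": {
  "commands": [
    [[0,0,0,0,0,0],[0,0,0,0,0,0],[0,0,0,0,0,0],[0,0,0,0,0,0],[0,0,0,0,0,0],[0,0,0,0,0,0],[0,0,0,0,0,0],[0,0,0,0,0,0]]
  ],
  "claw": 1,
  "squeeze": 20
}}

```text
time: 5.08
position: [0.5065, -0.2044, 0.2332]
tool_rot: [1.0, -0.0, 0.0, 0.0]
ft_force: [-0.6, -2.7, 2.1]
grip_width: 0.0151
grip_force: 1.7
```

Request:
{"op": "move_arm", "data": {
  "commands": [
    [[0,0,0,0,0,0],[0,0,-0.4,0,0,0],[0,0,-0.9,0,0,0],[0,0,-1.5,0,0,0],[0,0,-2.0,0,0,0],[0,0,-2.25,0,0,0],[0,0,-2.25,0,0,0],[0,0,-2.25,0,0,0]]
  ]
}}

```text
time: 6.08
position: [0.5062, -0.2041, 0.3226]
tool_rot: [1.0, -0.0, -0.001, -0.0]
ft_force: [-0.1, 0.2, -0.8]
grip_width: 0.0143
grip_force: 20.0
```

Run:
```python
from h import *
o=get_obs();print(o["time"],o["position"],o["tool_rot"],o["grip_width"],o["grip_force"],o["ft_force"])
c=camera("wrist");cv2.imwrite("pics/w3.png",c["pixels"]);np.savez("w3.npz",**c);P=cloud(c);d=c["range_z"]
for z0,z1 in((.095,.105),(.105,.115),(.115,.125),(.13,.14),(.14,.162)): stats(P,d,z0,z0,z1,(.48,.53,-.23,-.18))
print(world2pix(c,(.506,-.205,.1)))
```

```text
6.075 [ 0.5061599  -0.20412217  0.3226497 ] [ 9.99999699e-01 -1.18301373e-04 -6.12075077e-04 -4.61217958e-04] 0.014282561371379643 19.997297940426506 [-0.14033294  0.21900985 -0.82788889]
0.095 35 [ 0.5081 -0.2043  0.1032] circ [ 0.5068 -0.2041] 0.0037 rect [ 0.5078 -0.2041] [0.0024 0.0072] 0.8
0.105 105 [ 0.5079 -0.2043  0.11  ] circ [ 0.5058 -0.2043] 0.004 rect [ 0.5075 -0.2045] [0.0078 0.0035] 83.0
0.115 101 [ 0.5081 -0.2043  0.1194] circ [ 0.5062 -0.2043] 0.0038 rect [ 0.5077 -0.2045] [0.0075 0.003 ] 82.9
0.13 249 [ 0.5118 -0.204   0.1378] circ [ 0.5177 -0.2043] 0.0129 rect [ 0.5126 -0.2043] [0.0256 0.0103] 89.9
0.14 2400 [ 0.5118 -0.2042  0.1535] circ [ 0.5138 -0.2041] 0.0166 rect [ 0.5089 -0.2041] [0.0201 0.0319] 0.0
(np.float64(320.1894196327097), np.float64(278.99864758181894))
```

View pics/w3.png

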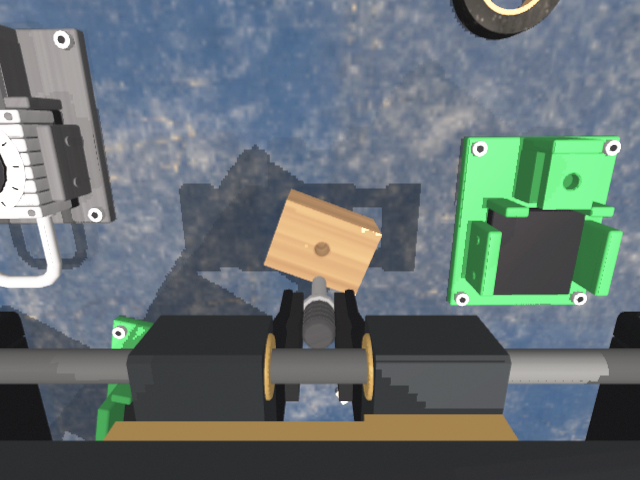

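The pin is held upright, shank at (318,285), well clear of its block.

Request:
{"op": "move_arm", "data": {
  "commands": [
    [[0.6,-1.1,0,0,0,0],[1.2,-2.2,0,0,0,0],[1.8,-3.3,0,0,0,0],[2.4,-4.4,0,0,0,0],[2.98,-5.5,0,0,0,0],[2.98,-5.5,0,0,0,0],[2.98,-5.5,0.4,0,0,0],[2.98,-5.5,0.8,0,0,0],[2.98,-5.5,0.8,0,0,0],[2.98,-5.5,0.8,0,0,0]]
  ]
}}

```text
time: 7.38
position: [0.6256, 0.0147, 0.2908]
tool_rot: [1.0, -0.001, -0.0, -0.0]
ft_force: [-0.3, 0.8, -0.1]
grip_width: 0.0142
grip_force: 20.0
```

Run:
```python
from h import *
o=get_obs();print(o["time"],o["position"],o["tool_rot"],o["ft_force"])
c=camera("wrist");cv2.imwrite("pics/w4.png",cv2.resize(c["pixels"][200:340,230:410],None,fx=4,fy=4,interpolation=cv2.INTER_CUBIC));np.savez("w4.npz",**c);P=cloud(c);d=c["range_z"]
for z0,z1 in((.065,.075),(.075,.085),(.085,.095)): stats(P,d,z0,z0,z1,(.60,.65,-.01,.04))
pts=[];B=(P[...,2]<.0475)
for v in range(200,340):
    for u in range(230,410):
        p=pix2world(c,u,v,.05)[:2]
        if B[v,u] and np.hypot(*(p-[.6245,.0156]))<.008: pts.append(p)
if pts:
  pts=np.array(pts,np.float32);print(len(pts),pts.min(0),pts.max(0),pts.mean(0),cv2.minEnclosingCircle(pts))
```

```text
7.375 [0.62564871 0.01474864 0.29079361] [ 9.99999648e-01 -7.76147522e-04 -3.14624484e-04 -4.97536140e-05] [-0.31175876  0.81234123 -0.13421162]
0.065 53 [0.6276 0.0142 0.0722] circ [0.6253 0.0144] 0.004 rect [0.6268 0.0142] [0.0078 0.0034] 85.4
0.075 112 [0.6275 0.0145 0.0802] circ [0.6257 0.0143] 0.004 rect [0.627  0.0142] [0.0078 0.0035] 82.3
0.085 78 [0.6278 0.0143 0.0885] circ [0.6262 0.0143] 0.0037 rect [0.6273 0.0143] [0.0073 0.0031] 89.0
194 [0.62000084 0.01065641] [0.6291541  0.02043617] [0.6247737  0.01545084] ((0.6246004104614258, 0.015537586063146591), 0.00515474658459425)
```

View pics/w4.png

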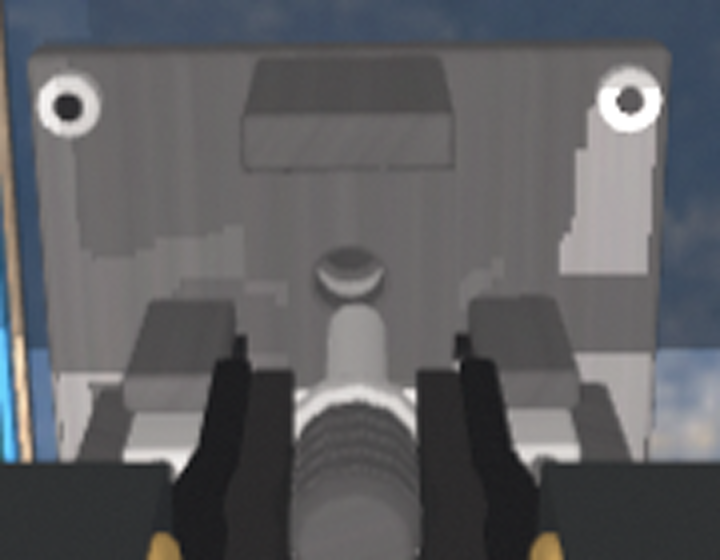

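The pin is about 1.2 mm to the right of the hole: shank at crop x 357, hole at 350. I correct that while lowering.

Request:
{"op": "move_arm", "data": {
  "commands": [
    [[0,-0.03,0,0,0,0],[0,-0.03,0.15,0,0,0],[0,-0.03,0.3,0,0,0],[0,-0.03,0.4,0,0,0],[0,-0.03,0.5,0,0,0],[0,-0.03,0.6,0,0,0],[0,-0.03,0.7,0,0,0],[0,-0.03,0.7,0,0,0]]
  ]
}}

```text
time: 8.43
position: [0.6256, 0.0168, 0.2627]
tool_rot: [1.0, -0.0, -0.0, -0.0]
ft_force: [0.2, 0.6, -0.2]
grip_width: 0.0142
grip_force: 20.0
```

Request:
{"op": "move_arm", "data": {
  "commands": [
    [[0,0,0.1,0,0,0],[0,0,0.2,0,0,0],[0,0,0.3,0,0,0],[0,0,0.4,0,0,0],[0,0,0.5,0,0,0],[0,0,0.58,0,0,0],[0,0,0.62,0,0,0],[0,0,0.62,0,0,0]]
  ]
}}

```text
time: 9.43
position: [0.6257, 0.0168, 0.2383]
tool_rot: [1.0, -0.0, -0.0, 0.0]
ft_force: [-0.1, 0.5, -1.2]
grip_width: 0.0144
grip_force: 20.0
```

Request:
{"op": "move_arm", "data": {
  "commands": [
    [[0,0,0,0,0,0],[0,0,0,0,0,0],[0,0,0,0,0,0],[0,0,0,0,0,0],[0,0,-0.3,0,0,0],[0,0,-1.0,0,0,0],[0,0,-2.0,0,0,0],[0,0,-2.5,0,0,0],[0,0,-2.5,0,0,0],[0,0,-2.5,0,0,0]]
  ],
  "claw": -0.2
}}

```text
time: 10.68
position: [0.6253, 0.0169, 0.3379]
tool_rot: [1.0, -0.0, -0.001, -0.0]
ft_force: [-0.9, 0.5, -0.1]
grip_width: 0.0521
grip_force: 0.0
```

Run:
```python
from h import *
o=get_obs();print(o["time"],o["position"],o["tool_rot"],o["grip_width"])
c=camera("wrist");cv2.imwrite("pics/w5.png",c["pixels"]);np.savez("w5.npz",**c);P=cloud(c);d=c["range_z"]
stats(P,d,"pintop",.07,.08,(.61,.64,0,.03))
stats(P,d,"collar",.051,.056,(.61,.64,0,.03))
stats(P,d,"tine",.048,.0505,(.61,.67,-.03,.06))
stats(P,d,"knob",.073,.082,(.53,.595,-.02,.05))
```

```text
10.675 [0.62528178 0.01689107 0.33788141] [ 9.99999810e-01 -1.02251465e-04 -6.01171353e-04 -9.16262647e-05] 0.052115413407098486
pintop 376 [0.6259 0.0166 0.074 ] circ [0.625  0.0165] 0.0076 rect [0.625  0.0166] [0.0143 0.0144] 45.6
collar 160 [0.629  0.016  0.0529] circ [0.6257 0.0167] 0.0192 rect [0.625  0.0155] [0.0296 0.0285] 0.3
tine 1554 [0.6341 0.015  0.0496] circ [0.6302 0.0154] 0.0256 rect [0.6304 0.0156] [0.041  0.0318] 0.9
knob 1035 [0.5672 0.015  0.0763] circ [0.5646 0.0151] 0.0153 rect [0.5676 0.0148] [0.0236 0.0293] 1.1
```

View pics/w5.png

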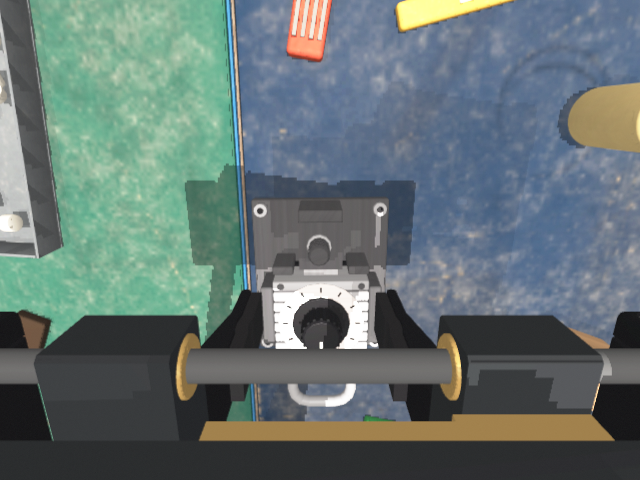

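The pin is home: its top is at z 0.074 and it sits at pixel (319,248), with the collar on the tine. Next is the dial. I turn the tool 90° counter-clockwise over the knob first.

Request:
{"op": "move_arm", "data": {
  "commands": [
    [[-0.3,0.03,0,0,0,-0.175],[-0.6,0.03,0,0,0,-0.35],[-0.9,0.03,0,0,0,-0.525],[-1.2,0.03,0.2,0,0,-0.7],[-1.5,0.03,0.4,0,0,-0.875],[-1.5,0.03,0.6,0,0,-1.05],[-1.5,0.03,0.8,0,0,-1.225],[-1.5,0.03,1.0,0,0,-1.4],[-1.5,0.03,1.0,0,0,-1.571],[-1.5,0.03,1.0,0,0,-1.571],[-1.5,0.03,1.0,0,0,-1.571],[-1.5,0.03,1.0,0,0,-1.571]]
  ],
  "claw": 0.1
}}

```text
time: 12.22
position: [0.5657, 0.0156, 0.2982]
tool_rot: [0.708, 0.707, -0.0, -0.0]
ft_force: [0.4, -0.3, 0.4]
grip_width: 0.0393
grip_force: 0.0
```

Run:
```python
from h import *
o=get_obs();print(o["time"],o["position"],o["tool_rot"],o["grip_width"],o["q"]);print(shift(o,[.5655,.0155,.243]))
c=camera("wrist");np.savez("w6.npz",**c);P=cloud(c);d=c["range_z"]
stats(P,d,"knob",.073,.082,(.53,.595,-.02,.05))
```

```text
12.225 [0.56572432 0.01561988 0.29820767] [ 7.07590619e-01  7.06622600e-01 -7.52923859e-05 -1.09618117e-04] 0.03934746458871126 [-1.69811133e-01  5.94417593e-01  1.67755172e+00  5.01758365e-06
  8.69889282e-01 -1.68445384e-01]
[-0.00307134 -0.005243    1.38019295]
knob 1908 [0.5638 0.0164 0.0764] circ [0.5636 0.0154] 0.0154 rect [0.564  0.0154] [0.0295 0.03  ] 29.8
```

Request:
{"op": "move_arm", "data": {
  "commands": [
    [[0,-0.03,0.4,0,0,0],[0,-0.03,0.8,0,0,0],[0,-0.03,1.15,0,0,0],[0,-0.03,1.36,0,0,0],[0,-0.03,1.36,0,0,0],[0,-0.03,1.36,0,0,0]]
  ]
}}

```text
time: 13.02
position: [0.5648, 0.0156, 0.2441]
tool_rot: [0.707, 0.707, 0.0, 0.0]
ft_force: [0.2, 0.4, -0.2]
grip_width: 0.0393
grip_force: 0.0
```

Request:
{"op": "move_arm", "data": {
  "commands": [
    [[0,0,0,0,0,0],[0,0,0,0,0,0],[0,0,0,0,0,0],[0,0,0,0,0,0],[0,0,0,0,0,0],[0,0,0,0,0,0]]
  ],
  "claw": 1,
  "squeeze": 25
}}

```text
time: 13.78
position: [0.5635, 0.0157, 0.2443]
tool_rot: [0.707, 0.707, -0.001, -0.001]
ft_force: [-4.3, -1.2, 6.2]
grip_width: 0.0277
grip_force: 25.0
```

Request:
{"op": "move_arm", "data": {
  "commands": [
    [[0,-0.03,0,0,0,0.15],[0,-0.03,0,0,0,0.3],[0,-0.03,0,0,0,0.45],[0,-0.03,0,0,0,0.6],[0,-0.03,0,0,0,0.75],[0,-0.03,0,0,0,0.9],[0,-0.03,0,0,0,1.05],[0,-0.03,0,0,0,1.2],[0,-0.03,0,0,0,1.35],[0,-0.03,0,0,0,1.5],[0,-0.03,0,0,0,1.59],[0,-0.03,0,0,0,1.59]]
  ]
}}

```text
time: 15.28
position: [0.5636, 0.0154, 0.2444]
tool_rot: [1.0, -0.009, 0.001, 0.0]
ft_force: [-1.8, -1.5, 3.6]
grip_width: 0.0273
grip_force: 25.0
```

Run:
```python
from h import *
o=get_obs();print(o["time"],o["position"],o["tool_rot"],o["grip_width"],o["ft_force"],o["moment"])
```

```text
15.275 [0.56362289 0.01537467 0.24435682] [ 9.99958125e-01 -9.11991356e-03  7.01522865e-04  2.88715188e-04] 0.027255991519458227 [-1.84984182 -1.45662698  3.63167978] [-0.35120477  0.33350396 -0.0422616 ]
```

Request:
{"op": "move_arm", "data": {
  "commands": [
    [[0,0,0,0,0,0],[0,0,0,0,0,0],[0,0,0,0,0,0],[0,0,0,0,0,0],[0,0,-0.5,0,0,0],[0,0,-1.2,0,0,0],[0,0,-1.9,0,0,0],[0,0,-1.9,0,0,0]]
  ],
  "claw": -0.05
}}

```text
time: 16.27
position: [0.5641, 0.0156, 0.322]
tool_rot: [1.0, -0.009, 0.003, 0.0]
ft_force: [0.6, -0.8, 0.7]
grip_width: 0.0456
grip_force: 0.0
```

Request:
{"op": "move_arm", "data": {
  "commands": [
    [[-0.3,0,0,0,0,-0.175],[-0.6,0,0,0,0,-0.35],[-0.9,0,0,0,0,-0.525],[-1.2,0,0,0,0,-0.7],[-1.5,0,0,0,0,-0.875],[-1.8,0,0,0,0,-1.05],[-2.09,0,0,0,0,-1.225],[-2.09,0,0,0,0,-1.4],[-2.09,0,0,0,0,-1.589],[-2.09,0,0,0,0,-1.589],[-2.09,0,0,0,0,-1.589],[-2.09,0,0,0,0,-1.589]]
  ],
  "claw": 0.2
}}

```text
time: 17.77
position: [0.4797, 0.0172, 0.3197]
tool_rot: [0.708, 0.706, -0.0, -0.0]
ft_force: [0.5, 0.2, -0.4]
grip_width: 0.0349
grip_force: 0.0
```

Run:
```python
from h import *
o=get_obs();print(o["time"],o["position"],o["tool_rot"],o["grip_width"])
c=camera("wrist");cv2.imwrite("pics/w7.png",c["pixels"]);np.savez("w7.npz",**c);P=cloud(c);d=c["range_z"]
stats(P,d,"pintop",.07,.08,(.61,.64,0,.03))
stats(P,d,"knob",.073,.082,(.53,.595,-.02,.05))
stats(P,d,"bar",.03,.044,(.46,.50,.005,.025))
stats(P,d,"shackle",.03,.044,(.46,.52,-.03,.06))
```

```text
17.775 [0.47970167 0.01724836 0.31968513] [ 7.07968277e-01  7.06244185e-01 -1.42658908e-04 -2.23687556e-04] 0.03491122161928256
pintop 466 [0.6227 0.0176 0.0739] circ [0.6234 0.0173] 0.0082 rect [0.6236 0.0178] [0.0151 0.014 ] 31.6
knob 1619 [0.5628 0.0166 0.0765] circ [0.5635 0.0152] 0.0156 rect [0.5633 0.0159] [0.0296 0.0298] 89.9
bar 327 [0.4778 0.015  0.0404] circ [0.4781 0.0151] 0.0108 rect [0.4777 0.015 ] [0.0199 0.0094] 90.0
shackle 2133 [0.493  0.0192 0.0402] circ [0.5021 0.0176] 0.0334 rect [0.4965 0.0173] [0.0591 0.047 ] 90.0
```

View pics/w7.png

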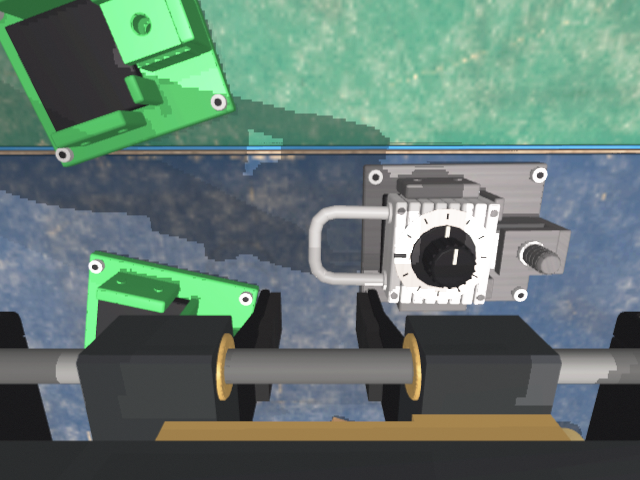

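The shackle bow is at (318,245). The index bar is at (400,256), and the pointer marks at (447,231) and (456,256) point up, which is +y. I compute the exact angle.

Run:
```python
from h import *
c=dict(np.load("w7.npz"));P=cloud(c)
g=c["pixels"].min(2).astype(float)
m=(np.hypot(P[...,0]-.5640,P[...,1]-.0156)<.0145)&(P[...,2]>.074)
print(np.median(P[m],0), "knobtop centre", [(P[m][:,i].min()+P[m][:,i].max())/2 for i in(0,1)])
w=m&(g>130);print("mark top",w.sum(),P[w].mean(0))
r=np.hypot(P[...,0]-.5640,P[...,1]-.0156)
m=(r>.015)&(r<.0215)&(P[...,2]>.052)&(P[...,2]<.066);w=m&(g>130);print("mark disc",w.sum(),P[w].mean(0),np.median(P[w],0))
w2=np.argwhere(w);print(w2[:40].tolist())
q=P[w];q=np.concatenate([q])
print(np.degrees(np.arctan2(q[:,1]-.0156,q[:,0]-.564)).round(0))
```

```text
[0.55963189 0.02146708 0.20822063] knobtop centre [np.float64(0.5639006154201516), np.float64(0.015697171151237296)]
mark top 81 [0.56630886 0.02026821 0.07683484]
mark disc 101 [0.56910047 0.03099414 0.05737909] [0.56482681 0.03291171 0.05782474]
[[224, 442], [225, 437], [225, 439], [225, 441], [225, 442], [225, 445], [225, 451], [225, 452], [226, 437], [226, 447], [226, 448], [226, 452], [226, 453], [226, 456], [227, 446], [227, 447], [227, 448], [227, 449], [227, 450], [227, 457], [228, 430], [228, 446], [228, 447], [228, 448], [228, 449], [228, 450], [228, 460], [229, 446], [229, 447], [229, 448], [229, 449], [229, 461], [229, 462], [230, 426], [230, 446], [230, 447], [230, 448], [230, 449], [230, 463], [230, 464]]
[ 96. 105. 102.  99.  97.  93.  81.  79. 106.  91.  90.  82.  80.  72.
  93.  92.  90.  87.  87.  72. 118.  93.  91.  90.  88.  84.  68.  93.
  92.  90.  88.  64.  62. 126.  93.  90.  89.  87.  60.  58.  94.  90.
  88.  88.  59.  56.  95.  93.  91.  88.  86.  54.  55.  94.  94.  90.
  89.  87.  53. 137.  95.  93.  91.  88.  87.  47.  48.  95.  92.  88.
  88.  86.  45.  45.  44. 144.  92.  39.  39. 148.  35.  35.  31.  30.
  26.  24. 161.  23.  21.  18.  17.  14.  14.  13.   5.   4.   1.  -0.
  -2.  -6.  -6.]
```

The disc pointer is at exactly 90°, the third click. Now I go down onto the shackle bow.

Request:
{"op": "move_arm", "data": {
  "commands": [
    [[-0.05,-0.04,0.6,0,0,0],[-0.05,-0.04,1.2,0,0,0],[-0.05,-0.04,1.8,0,0,0],[-0.05,-0.04,2.3,0,0,0],[-0.05,-0.04,2.7,0,0,0],[-0.05,-0.04,2.94,0,0,0],[-0.05,-0.04,2.94,0,0,0],[-0.05,-0.04,2.94,0,0,0]]
  ]
}}

```text
time: 18.82
position: [0.4783, 0.0152, 0.2028]
tool_rot: [0.708, 0.707, 0.0, 0.0]
ft_force: [-0.3, -0.5, 0.0]
grip_width: 0.0348
grip_force: 0.0
```

Request:
{"op": "move_arm", "data": {
  "commands": [
    [[0,0,0,0,0,0],[0,0,0,0,0,0],[0,0,0,0,0,0],[0,0,0,0,0,0],[0,0,0,0,0,0],[0,0,0,0,0,0],[0,0,0,0,0,0]]
  ],
  "claw": 1,
  "squeeze": 30
}}

```text
time: 19.7
position: [0.4772, 0.0153, 0.2024]
tool_rot: [0.707, 0.707, -0.001, -0.001]
ft_force: [-5.3, -3.4, 4.4]
grip_width: 0.0079
grip_force: 29.9
```

Request:
{"op": "move_arm", "data": {
  "commands": [
    [[0,-0.05,0,0,0,0],[0,-0.1,0,0,0,0],[0,-0.15,0,0,0,0],[0,-0.2,0,0,0,0],[0,-0.25,0,0,0,0],[0,-0.3,0,0,0,0],[0,-0.35,0,0,0,0],[0,-0.4,0,0,0,0],[0,-0.4,0,0,0,0]]
  ]
}}

```text
time: 20.82
position: [0.4637, 0.0149, 0.2026]
tool_rot: [0.708, 0.707, 0.002, 0.002]
ft_force: [5.8, 0.0, -1.6]
grip_width: 0.0081
grip_force: 29.9
```

Spring force only, about 6 N and rising, so the shackle is free. I pull on gently to the stop.

Request:
{"op": "move_arm", "data": {
  "commands": [
    [[0,-0.04,0,0,0,0],[0,-0.08,0,0,0,0],[0,-0.12,0,0,0,0],[0,-0.16,0,0,0,0],[0,-0.16,0,0,0,0],[0,-0.16,0,0,0,0]]
  ]
}}

```text
time: 21.58
position: [0.4578, 0.0149, 0.2026]
tool_rot: [0.708, 0.707, 0.002, 0.003]
ft_force: [6.3, 0.6, -2.1]
grip_width: 0.0079
grip_force: 29.9
```

Request:
{"op": "move_arm", "data": {
  "commands": [
    [[0,-0.04,0,0,0,0],[0,-0.08,0,0,0,0],[0,-0.12,0,0,0,0],[0,-0.12,0,0,0,0],[0,-0.12,0,0,0,0]]
  ]
}}

```text
time: 22.2
position: [0.4534, 0.0148, 0.2026]
tool_rot: [0.708, 0.707, 0.002, 0.003]
ft_force: [6.2, 0.7, -3.1]
grip_width: 0.0082
grip_force: 29.9
```

Run:
```python
from h import *
o=get_obs();print(o["time"],o["position"],o["ft_force"],o["grip_force"])
c=camera("top");P=cloud(c);d=c["range_z"];p0=dict(np.load("top0.npz"));P0=cloud(p0);d0=p0["range_z"]
for Q,D in((P0,d0),(P,d)):
    stats(Q,D,"knob",.071,.09,(.53,.595,-.02,.05));stats(Q,D,"pintop",.068,.09,(.605,.64,0,.03))
c=camera("wrist");cv2.imwrite("pics/w8.png",c["pixels"]);np.savez("w8.npz",**c);P=cloud(c);d=c["range_z"]
stats(P,d,"knob",.072,.082,(.53,.595,-.02,.05));stats(P,d,"pintop",.068,.08,(.605,.64,0,.03))
```

```text
22.2 [0.45340445 0.01477704 0.20262088] [ 6.19268563  0.72938965 -3.07813786] 29.9186559766531
knob 99 [0.5613 0.0152 0.0757] circ [0.5613 0.0147] 0.0149 rect [0.5614 0.0154] [0.0254 0.0282] 89.6
pintop 0
knob 63 [0.5615 0.0156 0.0758] circ [0.5598 0.0166] 0.0143 rect [0.5623 0.0165] [0.0278 0.0162] 88.5
pintop 26 [0.62   0.0154 0.0743] circ [0.6194 0.0154] 0.0076 rect [0.6205 0.0148] [0.0133 0.0128] 83.7
knob 260 [0.5465 0.0117 0.0747] circ [0.5502 0.0159] 0.0118 rect [0.5471 0.016 ] [0.0234 0.0062] 88.3
pintop 0
```

View pics/w8.png

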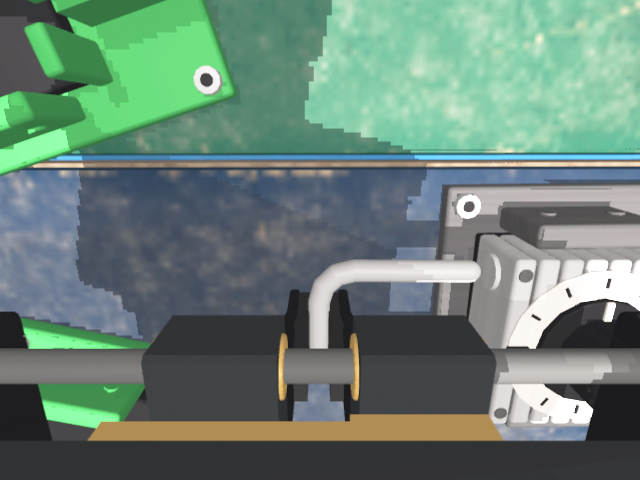

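The shackle's free leg has come clear of the body, its end at (478,271). I measure the gap; it should be 5 mm at full travel.

Run:
```python
from h import *
c=dict(np.load("w8.npz"));P=cloud(c)
print("row271",[(u,P[271,u].round(4).tolist()) for u in range(468,500,3)])
print("bar row300",[(u,P[305,u].round(4).tolist()) for u in range(304,334,3)])
a=dict(np.load("w7.npz"));Q=cloud(a)
def disc(P,c):
    g=c["pixels"].min(2);m=(P[...,2]>.054)&(P[...,2]<.066)&(g<100)&(abs(P[...,0]-.563)<.03)&(P[...,1]>.016)&(P[...,1]<.05)
    return P[m][:,0].min(),P[m][:,0].max(),P[m][:,1].max()
def face(P): 
    m=(P[...,2]>.051)&(P[...,2]<.056)&(P[...,1]>.03)&(P[...,1]<.048)&(P[...,0]>.5)&(P[...,0]<.6);return np.percentile(P[m][:,0],[0,1,5])
print(disc(Q,a),disc(P,c),face(Q),face(P))
```

```text
row271 [(468, [0.5144, 0.0424, 0.0411]), (471, [0.5158, 0.0421, 0.0406]), (474, [0.5166, 0.0425, 0.0414]), (477, [0.5182, 0.0421, 0.0405]), (480, [0.5196, 0.0419, 0.0401]), (483, [0.524, 0.0392, 0.0332]), (486, [0.5238, 0.0403, 0.0361]), (489, [0.5242, 0.041, 0.0379]), (492, [0.524, 0.0422, 0.0408]), (495, [0.5241, 0.0431, 0.043]), (498, [0.5251, 0.0432, 0.0433])]
bar row300 [(304, [0.4495, 0.0244, 0.0341]), (307, [0.4508, 0.0244, 0.034]), (310, [0.4521, 0.0272, 0.0395]), (313, [0.4534, 0.0279, 0.041]), (316, [0.4546, 0.0276, 0.0405]), (319, [0.4558, 0.0282, 0.0417]), (322, [0.457, 0.0277, 0.0407]), (325, [0.4582, 0.0278, 0.0408]), (328, [0.4595, 0.0273, 0.0398]), (331, [0.4609, 0.0245, 0.0342])]
(np.float64(0.533084263287152), np.float64(0.5837464200280523), np.float64(0.04434335034598414)) (np.float64(0.5330646893917868), np.float64(0.5704497741357698), np.float64(0.044557291512612555)) [0.53000153 0.53049662 0.53269469] [0.52486137 0.52561055 0.5265543 ]
```

Request:
{"op": "move_arm", "data": {
  "commands": [
    [[0,-0.03,0,0,0,0],[0,-0.06,0,0,0,0],[0,-0.06,0,0,0,0],[0,-0.06,0,0,0,0],[0,-0.06,0,0,0,0]]
  ]
}}

```text
time: 22.92
position: [0.4525, 0.0145, 0.2028]
tool_rot: [0.708, 0.707, 0.004, 0.005]
ft_force: [9.3, 0.7, -2.7]
grip_width: 0.0076
grip_force: 29.9
```

Run:
```python
from h import *
print(get_obs()["ft_force"])
c=camera("wrist");P=cloud(c)
print([(u,P[271,u].round(4).tolist()) for u in range(468,500,2)])
print([(u,P[305,u].round(4).tolist()) for u in range(304,334,3)])
```

```text
[ 9.26840117  0.66430386 -2.70579718]
[(468, [0.5145, 0.0417, 0.041]), (470, [0.5157, 0.0413, 0.0401]), (472, [0.516, 0.0417, 0.0412]), (474, [0.517, 0.0415, 0.0406]), (476, [0.5177, 0.0416, 0.0409]), (478, [0.5187, 0.0414, 0.0405]), (480, [0.5202, 0.0408, 0.0388]), (482, [0.5237, 0.0385, 0.0332]), (484, [0.5239, 0.039, 0.0345]), (486, [0.5237, 0.0399, 0.0367]), (488, [0.524, 0.0403, 0.0378]), (490, [0.5237, 0.0412, 0.04]), (492, [0.5235, 0.042, 0.042]), (494, [0.5238, 0.0424, 0.043]), (496, [0.5242, 0.0427, 0.0438]), (498, [0.5246, 0.043, 0.0445])]
[(304, [0.4494, 0.024, 0.0344]), (307, [0.4507, 0.0239, 0.034]), (310, [0.452, 0.0264, 0.0391]), (313, [0.4532, 0.0273, 0.0409]), (316, [0.4544, 0.027, 0.0404]), (319, [0.4556, 0.0276, 0.0416]), (322, [0.4568, 0.0274, 0.0413]), (325, [0.4581, 0.0272, 0.0409]), (328, [0.4593, 0.0269, 0.0402]), (331, [0.4609, 0.0233, 0.0331])]
```

The shackle is at its stop: the force rises past the spring's and the bar no longer moves. I hand in.

```bash
python3 -c "
from rig import *
print(hand_in())"
```

```text
the job is handed in; nothing more can be done
None
```

I handed the job in, but no verdict came back: the pin is home and let go, the dial is in the third click, and the shackle is held in the fingers at its stop.

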